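# Put the spare screw jacks away in the empty pockets

## Task

The wooden case on the welding bench holds screw jacks, one to a pocket, and two of its pockets are empty. Pick up the two loose jacks from the bench and stand one upright on the floor of each empty pocket. Leave the jack that is already in the case in its pocket, and mind that the big bolt standing on its head is not a jack.

Things in the scene. Friction and masses are not known exactly. Their poses are not given: they have to be found in the camera images.
- case: wooden case fixed to the bench, 80 (x) by 228 (y) by 40 mm tall, turned up to 0.45 rad. Origin: under its centre, bench level. Three pockets in a row along its y, centres at y = -74, 0, +74 mm, x = 0, each 68 by 68 mm inside, walls 6 mm, floor 6 mm above the origin. One pocket, any of the three, holds the stored jack; a jack standing in a pocket has its mid-point 46 mm above the origin.
- spare_jack_1_mid (a point): spare steel screw jack, upright on the bench right of the case: round, 80 mm tall, flared foot 46 mm wide, above 30 mm a straight threaded stem 28 mm wide, to pinch from 35 to 76 mm above the foot; 0.4 kg. Point: on its axis, 40 mm above the underside; z up, yaw free. A hex bolt on its head, 80 mm tall, shank 30 mm, stands 75 mm or more off; nut, 170 mm tall spray can 100 mm or more.
- spare_jack_2_mid (a point): second spare jack, same shape and point as the first (80 mm tall, stem 28 mm, foot 46 mm; point 40 mm above the underside), upright on the bench right of the case, 75 mm or more from the first, centre to centre. Either spare may go in either empty pocket.
- stored_jack_mid (a point): the jack already in the case, same shape and point as the spares (point 40 mm above its underside), upright in one of the three pockets within 5 mm of the pocket's centre: that pocket is taken.
There are look-alikes about, which are no part of the job. What is shaped like the part that bears spare_jack_2_mid but green or pink is not meant. Leave any yellow look-alike of the part that bears spare_jack_1_mid alone.

How it is judged:
By the outcome, as a careful person would: the job done as asked, in the order asked, and still so for the second after the job is handed in, with the robot touching nothing.
It also fails if it takes over 54 s, if anything falls off the work surface, if the arm or the gripper's body presses on something with over 40 N, if the wrist force passes 120 N, or if a joint passes its speed limit or range.

## Robot

A 6-joint arm with a two-finger parallel gripper is mounted at the origin on the work surface. World frame = base frame: x ahead of the robot, y to its left, z up, the work surface at z = 0. Lengths are in m, angles in rad, forces in N, time in s.
With the tool pointing down it reaches from about 0.325 to 0.775 m from the base axis. Payload 5.5 kg.
Tool frame: the origin (TCP) lies between the finger pads; the fingertips stand 11 mm ahead of it and the grasp point (between the pads) lies 8 mm behind it; z points along the fingers, y is the direction in which the jaws open and shut (so a half turn about z gives the same grasp; the last joint's range is limited). The gripper opens to 88 mm and grips with 3 to 60 N. Pads are 20 mm wide; open, the fingers measure 115 mm over their backs; the gripper's body (75 mm by 178 mm) begins 61 mm behind the grasp point.
Start: joints at [-1.36, 0.091, 1.231, -0, 1.82, -0.057], TCP at [0.159, -0.579, 0.234] pointing down, gripper open.
Joint ranges: [-2.87, 2.87], [-0.86, 2.18], [0.17, 2.46], [-1.51, 4.65], [0.06, 2.69], [-2.65, 2.65]. Speed limits (rad/s): [2.57, 2.57, 3.01, 3.14, 3.14, 3.14].

## Interface

Orientations are given as a 3x3 rotation matrix whose columns are the frame's x, y, z axes.
In Python, from bench import status, viewer, ticket gives the robot as it stands.
- The arm moves only by the tool play_rows, never from a script. Its argument "series" is a list of rows, each an object of numbers: "x", "y", "z": the shift along the tool's x, y, z each as a share of 150 mm, from -1 to 1; "rx", "ry", "rz": the turn, a rotation vector about the tool's x, y, z each as a share of 2 pi rad, from -1 to 1; "claw": the opening, from -1 (shut) to 1 (fully open), so that 0 is half open. A call has 1 to 5 rows; each row is the pose to reach, as a shift and turn from the pose commanded when the call began, along the tool's axes at that moment, turning the shorter way round; what a row does not reach only later rows make up. A row lasts 1/10 s, in which the tool goes at most 50 mm and 8.59 degrees, less where a joint would pass 70% of its speed; a pose out of reach is approached as far as the arm can. A call with a number of a shift or a turn outside -1 to 1 is refused whole. A call with a gripper value outside its range is refused whole. The fingers move at their own pace and stop on an object; the grip force is fixed at half the most. Time passes only in rows, so rows that repeat a pose let the fingers close. It gives the time, the measured TCP pose, the force and the opening at its end, in the units of the state.
- status.sense(): the state, without advancing time (a new reading comes with each control period).
- viewer.get_image(name): name is "scene" or "top" or "wrist"; returns a dict with "frame" (420x560x3 uint8, red, green, blue), "z_map" (420x560 float32, m along the optical axis (not along the pixel's ray), 0 where there is no reading), "vertical_fov" (degrees; the focal length in pixels is half the picture's height over the tangent of half this angle, whatever the lens; pixels are square), "cx", "cy" (the principal point, pixels), "dist_coeffs" ([k1, k2, p1, p2, k3] as OpenCV has them; the pictures are not rectified), "R" (3x3) and "t" (3): a world point X has camera coordinates R X + t. Camera axes: x right, y down, z forward; pixel columns grow to the right and rows downward; lengths in m; the calibration is good to about 2 mm. A picture is of the moment at which its call begins.
- ticket.finish_job(): hands the job in, once; it reports no verdict.
The state is a dict: "time_s": time; "joints": joint angles; "qd": joint speeds; "effort": joint torques, N m; "position": TCP position; "tcp_rot": TCP orientation; "force": force on the tool from outside, world axes, zero at the start; "moment": the same for the moment, N m; "finger_gap": finger opening in m.
Only numpy, scipy, OpenCV 4.12 (cv2) and the standard library are available. Lean on these libraries where they do the work, as an engineer would, in place of code of your own. Each camera call takes 0.05 s, during which the arm holds its last target.

## Working session

There is one attempt and no reset: what is moved stays moved. The work goes in short steps, Python scripts to look and compute and a tool call to move; the robot and the scene stay as the last step left them, time stands still between calls to the robot, and variables do not carry over. Pictures are saved under pics/ and viewed, and the job is handed in when it is done.

Besides the shell and the picture viewer there is one more tool, called after ">>>" by a JSON object that holds its "name" and its "arguments". play_rows: Moves the arm, as the interface text tells. Its arguments: {"type":"object","properties":{"series":{"type":"array"}},"required":["series"]}

```bash
ls; mkdir -p pics
python3 - <<'E'
from bench import status, viewer
import cv2,pickle
s=status.sense();print(s)
for n in("scene","top","wrist"):
    d=viewer.get_image(n);pickle.dump(d,open(f"pics/{n}0.pkl","wb"))
    cv2.imwrite(f"pics/{n}0.png",d["frame"][:,:,::-1])
    print(n,{k:v for k,v in d.items() if k not in("frame","z_map")})
E
```

```text
pics
{'time_s': 0.0, 'joints': array([-1.35974294e+00,  9.18290230e-02,  1.23186421e+00, -8.26850733e-06,
        1.81982053e+00, -5.67151906e-02]), 'qd': array([-4.34110550e-04, -9.92861029e-05,  2.06553286e-03,  1.23011829e-03,
        6.60853676e-04, -7.45832011e-04]), 'effort': array([-1.13127022e-03, -4.46455193e+01, -4.06444538e+01,  6.97681750e-02,
        2.94256560e-02, -1.56328197e-04]), 'position': array([ 0.15867599, -0.5783464 ,  0.23253698]), 'tcp_rot': array([[ 9.64364244e-01,  2.64577844e-01, -4.10289053e-04],
       [ 2.64578143e-01, -9.64362423e-01,  1.87680344e-03],
       [ 1.00893262e-04, -1.91847564e-03, -9.99998155e-01]]), 'force': array([-0.69411856, -0.1607583 ,  0.66810366]), 'moment': array([0.02923997, 0.02003233, 0.03277373]), 'finger_gap': 0.08794735420813883}
scene {'vertical_fov': 45.752971354758515, 'cx': 284.5653560464623, 'cy': 212.08745239711595, 'dist_coeffs': array([0.01897298, 0.        , 0.        , 0.        , 0.        ]), 'R': array([[-0.77024477,  0.63743888,  0.01986632],
       [ 0.3302988 ,  0.42537428, -0.8425909 ],
       [-0.54555082,
[... 182 characters left out ...]
oeffs': array([0.01726543, 0.        , 0.        , 0.        , 0.        ]), 'R': array([[ 1.79514190e-02, -9.99838649e-01, -6.49563667e-04],
       [-9.96876617e-01, -1.78482578e-02, -7.69314611e-02],
       [ 7.69074546e-02,  2.02856372e-03, -9.97036172e-01]]), 't': array([-0.03379426,  0.53292692,  0.8964526 ])}
wrist {'vertical_fov': 67.031756138723, 'cx': 281.9154589127229, 'cy': 211.23913877445824, 'dist_coeffs': array([-0.05487663,  0.        ,  0.        ,  0.        ,  0.        ]), 'R': array([[ 0.26507651, -0.96422529, -0.00200783],
       [-0.92260827, -0.25423959,  0.29009691],
       [-0.28022925, -0.07504544, -0.95699517]]), 't': array([-0.59991742, -0.03477171,  0.39197087])}
```

View pics/top0.png

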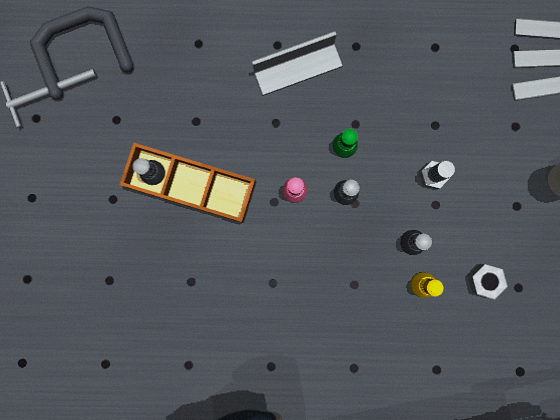

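View pics/scene0.png

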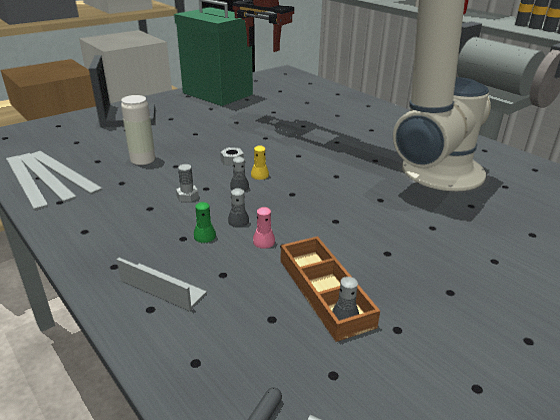

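View pics/wrist0.png

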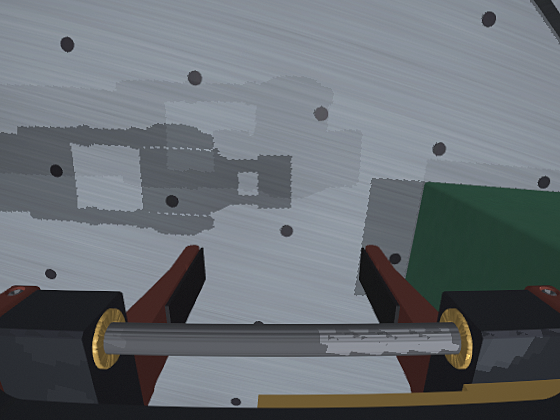

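The top view shows the case, with the stored jack in its left pocket (about 142,167). The pockets at (190,183) and (228,197) are empty. The grey spares are at (348,190) and (415,242). The bolt (437,172) and the pink, green and yellow jacks are to be left alone. Next I'll measure the positions.

```bash
cat > h.py <<'E'
import numpy as np,cv2
def K(d):
    f=d["frame"].shape[0]/2/np.tan(np.radians(d["vertical_fov"])/2)
    return np.array([[f,0,d["cx"]],[0,f,d["cy"]],[0,0,1.]])
def cloud(d):
    z=d["z_map"];h,w=z.shape
    u,v=np.meshgrid(np.arange(w),np.arange(h))
    p=cv2.undistortPoints(np.stack([u,v],-1).reshape(-1,1,2).astype(np.float64),K(d),d["dist_coeffs"]).reshape(h,w,2)
    c=np.dstack([p*z[...,None],z])
    X=(c-d["t"])@d["R"]
    X[z<=0]=np.nan
    return X
def proj(d,P):
    r,_=cv2.Rodrigues(d["R"]);return cv2.projectPoints(np.float64(P).reshape(-1,1,3),r,d["t"],K(d),d["dist_coeffs"])[0].reshape(-1,2)
E
python3 - <<'E'
import pickle,numpy as np,cv2
from h import *
for n in("top","scene"):
    d=pickle.load(open(f"pics/{n}0.pkl","rb"));X=cloud(d)
    m=((X[...,2]>0.03)&(X[...,2]<0.1)&(X[...,0]>.3)&(X[...,0]<.8)&(abs(X[...,1])<.5)).astype(np.uint8)
    k,l,st,c=cv2.connectedComponentsWithStats(m)
    print(n,"bench z",np.nanmedian(X[...,2]))
    for i in range(1,k):
        if st[i,4]<40: continue
        P=X[l==i];zt=np.percentile(P[:,2],98);S=P[(P[:,2]>0.035)&(P[:,2]<.078)];T=P[P[:,2]>zt-.004]
        mid=lambda a:(np.percentile(a,1,axis=0)+np.percentile(a,99,axis=0))/2
        print(i,c[i].round(),st[i,4],"zt",zt.round(4),"top mid",mid(T)[:2].round(4),"ext",np.ptp(T,axis=0)[:2].round(3),len(T),d["frame"][l==i].mean(0).round())
    # case rim
    m=(X[...,2]>0.034)&(X[...,2]<0.046)
    f=d["frame"].astype(int);m&=(f[...,0]>f[...,2]+40)&(X[...,1]>0)
    m&=(f[...,0]-f[...,1]>25)
    k,l,st,c=cv2.connectedComponentsWithStats(m.astype(np.uint8))
    i=1+np.argmax(st[1:,4]);print(st[i])
    P=X[l==i][:,:2]; r=cv2.minAreaRect((P*1000).astype(np.float32));print(r)
E
```

```text
top bench z 0.0002585039088476175
1 [257.  64.] 59 zt 0.0535 top mid [0.7966 0.0341] ext [0.006 0.016] 20 [77. 80. 82.]
3 [348. 139.] 316 zt 0.0823 top mid [ 0.6593 -0.1293] ext [0.024 0.022] 121 [ 10. 119.  37.]
4 [186. 181.] 1633 zt 0.0433 top mid [0.58   0.1569] ext [0.137 0.241] 960 [157.  89.  36.]
5 [146. 169.] 447 zt 0.088 top mid [0.6008 0.2254] ext [0.024 0.026] 144 [102. 106. 108.]
6 [442. 171.] 386 zt 0.083 top mid [ 0.6048 -0.2941] ext [0.028 0.029] 185 [135. 140. 142.]
7 [295. 187.] 270 zt 0.0822 top mid [ 0.5731 -0.0377] ext [0.024 0.024] 124 [202. 114. 153.]
8 [349. 189.] 294 zt 0.0826 top mid [ 0.5701 -0.1325] ext [0.026 0.022] 109 [131. 136. 139.]
9 [419. 241.] 345 zt 0.0822 top mid [ 0.481  -0.2547] ext [0.024 0.027] 134 [118. 122. 125.]
12 [431. 286.] 346 zt 0.082 top mid [ 0.4034 -0.2752] ext [0.022 0.024] 128 [174. 160.   0.]
[ 119  143  136   79 1477]
((580.7182006835938, 156.41461181640625), (230.27093505859375, 80.29922485351562), 74.22140502929688)
scene bench z -0.0010491495805209003
3 [259. 156.] 219 zt 0.0785 top mid [ 0.4065 -0.2724] ext [0.024 0.022] 42 [158. 140.  45.]
4 [238. 168.] 250 zt 0.0786 top mid [ 0.4844 -0.2531] ext [0.022 0.028] 45 [ 98. 102. 100.]
5 [185. 176.] 303 zt 0.0794 top mid [ 0.6077 -0.2917] ext [0.031 0.033] 71 [93. 97. 95.]
7 [237. 201.] 312 zt 0.0791 top mid [ 0.5747 -0.1305] ext [0.027 0.023] 62 [101. 105. 103.]
8 [203. 215.] 335 zt 0.0791 top mid [ 0.6624 -0.1264] ext [0.027 0.025] 68 [ 36. 102.  49.]
9 [264. 220.] 342 zt 0.0791 top mid [ 0.5763 -0.0347] ext [0.025 0.025] 72 [160.  94. 113.]
10 [333. 286.] 2270 zt 0.0844 top mid [0.6041 0.2274] ext [0.025 0.027] 144 [121.  91.  65.]
[ 281  237   99   89 1109]
((581.8978271484375, 155.62060546875), (230.93893432617188, 82.41461944580078), 73.8344955444336)
```

>>> {"name": "play_rows", "arguments": {"series": [{"x": 0.3,"y": -0.17},{"x": 0.6,"y": -0.34},{"x": 0.88,"y": -0.5},{"x": 0.88,"y": -0.5}]}}

```text
schema error: expected keys x, y, z, rx, ry, rz, claw
```

>>> {"name": "play_rows", "arguments": {"series": [{"x": 0.3,"y": -0.17},{"x": 0.6,"y": -0.34},{"x": 0.88,"y": -0.5},{"x": 0.88,"y": -0.5,"rz": 0.02}]}}

```text
schema error: expected keys x, y, z, rx, ry, rz, claw
```

```bash
cat >> h.py <<'E'
def delta(s,P,ang):
    R=np.array(s["tcp_rot"]);d=R.T@(np.array(P)-s["position"])/.15
    a=np.arctan2(R[1,1],R[0,1]);da=(np.radians(ang)-a+np.pi)%(2*np.pi)-np.pi
    print("t",round(s["time_s"],2),"pos",s["position"].round(4),"ang",np.degrees(a).round(2),"tilt",R[:2,2].round(4),"F",s["force"].round(1),"gap",round(s["finger_gap"],4))
    print("tool shares",d.round(3),"rz",round(-da/2/np.pi,4))
E
python3 -c "
from h import *
from bench import status
delta(status.sense(),[.4827,-.254,.16],-105.9)"
```

```text
t 0.15 pos [ 0.1587 -0.5784  0.2328] ang -74.66 tilt [-0.0003  0.0015] F [-0.6 -0.6 -0.1] gap 0.0877
tool shares [ 2.655 -1.513  0.488] rz 0.0868
```

All keys are required in every row.

>>> {"name": "play_rows", "arguments": {"series": [{"x": 0.3,"y": -0.17,"z": 0,"rx": 0,"ry": 0,"rz": 0,"claw": 1},{"x": 0.6,"y": -0.34,"z": 0,"rx": 0,"ry": 0,"rz": 0,"claw": 1},{"x": 0.88,"y": -0.5,"z": 0,"rx": 0,"ry": 0,"rz": 0,"claw": 1},{"x": 0.88,"y": -0.5,"z": 0,"rx": 0,"ry": 0,"rz": 0,"claw": 1}]}}

```text
time_s: 0.55
position: [0.2698, -0.468, 0.234]
tcp_rot: [[0.963, 0.27, 0.002], [0.27, -0.963, 0.001], [0.002, -0.0, -1.0]]
force: [-0.8, -1.1, 0.4]
finger_gap: 0.0879
```

>>> {"name": "play_rows", "arguments": {"series": [{"x": 0.3,"y": -0.17,"z": 0,"rx": 0,"ry": 0,"rz": 0,"claw": 1},{"x": 0.6,"y": -0.34,"z": 0,"rx": 0,"ry": 0,"rz": 0,"claw": 1},{"x": 0.88,"y": -0.5,"z": 0,"rx": 0,"ry": 0,"rz": 0,"claw": 1},{"x": 0.88,"y": -0.5,"z": 0,"rx": 0,"ry": 0,"rz": 0,"claw": 1}]}}

```text
time_s: 0.95
position: [0.3767, -0.3608, 0.2336]
tcp_rot: [[0.963, 0.271, 0.001], [0.271, -0.963, 0.001], [0.001, -0.001, -1.0]]
force: [0.2, 0.2, -0.1]
finger_gap: 0.0878
```

```bash
python3 -c "
from h import *
from bench import status
delta(status.sense(),[.4827,-.254,.18],-105.9)"
```

```text
t 0.95 pos [ 0.3767 -0.3608  0.2336] ang -74.3 tilt [0.0012 0.0013] F [ 0.2  0.2 -0.1] gap 0.0878
tool shares [ 0.873 -0.494  0.359] rz 0.0878
```

>>> {"name": "play_rows", "arguments": {"series": [{"x": 0.87,"y": -0.5,"z": 0.35,"rx": 0,"ry": 0,"rz": 0.088,"claw": 1},{"x": 0.87,"y": -0.5,"z": 0.35,"rx": 0,"ry": 0,"rz": 0.088,"claw": 1},{"x": 0.87,"y": -0.5,"z": 0.35,"rx": 0,"ry": 0,"rz": 0.088,"claw": 1},{"x": 0.87,"y": -0.5,"z": 0.35,"rx": 0,"ry": 0,"rz": 0.088,"claw": 1},{"x": 0.87,"y": -0.5,"z": 0.35,"rx": 0,"ry": 0,"rz": 0.088,"claw": 1}]}}

```text
time_s: 1.45
position: [0.4801, -0.256, 0.179]
tcp_rot: [[0.96, -0.281, -0.003], [-0.281, -0.96, 0.002], [-0.003, -0.001, -1.0]]
force: [-0.0, 0.1, 0.3]
finger_gap: 0.0877
```

```bash
cat > wl.py <<'E'
import sys,pickle
from h import *
from bench import status,viewer
nm=sys.argv[1]; cams=sys.argv[2].split(",")
for c in cams:
    d=viewer.get_image(c);cv2.imwrite(f"pics/{nm}_{c}.png",d["frame"][:,:,::-1]);X=cloud(d)
    m=((X[...,2]>0.03)&(X[...,2]<0.1)&(X[...,0]>.3)&(X[...,0]<.8)&(abs(X[...,1])<.5)).astype(np.uint8)
    k,l,st,cc=cv2.connectedComponentsWithStats(m)
    for i in range(1,k):
        if st[i,4]<40: continue
        P=X[l==i];zt=np.percentile(P[:,2],98);T=P[P[:,2]>zt-.004]
        mid=(np.percentile(T,1,axis=0)+np.percentile(T,99,axis=0))/2
        print(c,cc[i].round(),st[i,4],"zt",zt.round(4),"mid",mid[:2].round(4),"ext",np.ptp(T,axis=0)[:2].round(3),d["frame"][l==i].mean(0).round())
E
python3 wl.py b1 wrist; python3 -c "
from h import *
from bench import status
delta(status.sense(),[.4827,-.254,.054],-105.9)"
```

```text
wrist [71. 45.] 2356 zt 0.0812 mid [ 0.6595 -0.1313] ext [0.028 0.027] [ 54. 143.  74.]
wrist [285.  47.] 1680 zt 0.0817 mid [ 0.6048 -0.2953] ext [0.03  0.029] [221. 223. 225.]
wrist [117. 150.] 1754 zt 0.0813 mid [ 0.5709 -0.134 ] ext [0.027 0.026] [158. 163. 167.]
wrist [ 28. 178.] 1799 zt 0.081 mid [ 0.5727 -0.0412] ext [0.026 0.025] [181. 121. 149.]
wrist [283. 207.] 1245 zt 0.0814 mid [ 0.4812 -0.2572] ext [0.026 0.026] [138. 144. 148.]
wrist [324. 275.] 1337 zt 0.0811 mid [ 0.404  -0.2764] ext [0.026 0.025] [202. 191.  71.]
t 1.5 pos [ 0.4794 -0.2574  0.1801] ang -106.13 tilt [-0.0022  0.0005] F [-1.2  0.8  0.8] gap 0.0876
tool shares [ 0.017 -0.028  0.84 ] rz -0.0006
```

View pics/b1_wrist.png

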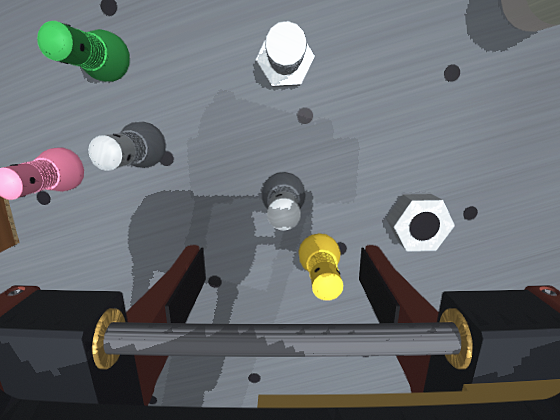

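The gripper is centred over the spare: the grey jack at (283,207) lies midway between the fingers, and yellow at (325,275) is clear. I'll go down.

>>> {"name": "play_rows", "arguments": {"series": [{"x": 0.015,"y": -0.01,"z": 0.3,"rx": 0,"ry": 0,"rz": 0,"claw": 1},{"x": 0.015,"y": -0.01,"z": 0.6,"rx": 0,"ry": 0,"rz": 0,"claw": 1},{"x": 0.015,"y": -0.01,"z": 0.83,"rx": 0,"ry": 0,"rz": 0,"claw": 1},{"x": 0.015,"y": -0.01,"z": 0.83,"rx": 0,"ry": 0,"rz": 0,"claw": 1},{"x": 0.015,"y": -0.01,"z": 0.83,"rx": 0,"ry": 0,"rz": 0,"claw": 0.3}]}}

```text
time_s: 2.0
position: [0.4816, -0.2579, 0.0577]
tcp_rot: [[0.96, -0.281, -0.0], [-0.281, -0.96, -0.0], [0.0, 0.0, -1.0]]
force: [0.4, -0.4, 1.0]
finger_gap: 0.0829
```

>>> {"name": "play_rows", "arguments": {"series": [{"x": 0,"y": 0,"z": 0,"rx": 0,"ry": 0,"rz": 0,"claw": -1},{"x": 0,"y": 0,"z": 0,"rx": 0,"ry": 0,"rz": 0,"claw": -1},{"x": 0,"y": 0,"z": 0,"rx": 0,"ry": 0,"rz": 0,"claw": -1},{"x": 0,"y": 0,"z": 0,"rx": 0,"ry": 0,"rz": 0,"claw": -1},{"x": 0,"y": 0,"z": 0,"rx": 0,"ry": 0,"rz": 0,"claw": -1}]}}

```text
time_s: 2.5
position: [0.4825, -0.2565, 0.0571]
tcp_rot: [[0.96, -0.281, 0.001], [-0.281, -0.96, -0.0], [0.001, 0.0, -1.0]]
force: [0.3, -0.1, -0.4]
finger_gap: 0.0432
```

```bash
python3 -c "
from h import *
from bench import status
delta(status.sense(),[.561,.085,.2],-105.9)"
```

```text
t 2.5 pos [ 0.4825 -0.2565  0.0571] ang -106.32 tilt [ 0.0006 -0.0004] F [ 0.3 -0.1 -0.4] gap 0.0432
tool shares [-0.137 -2.332 -0.953] rz -0.0012
```

>>> {"name": "play_rows", "arguments": {"series": [{"x": 0,"y": 0,"z": 0,"rx": 0,"ry": 0,"rz": 0,"claw": -1},{"x": 0,"y": 0,"z": 0,"rx": 0,"ry": 0,"rz": 0,"claw": -1},{"x": 0,"y": 0,"z": 0,"rx": 0,"ry": 0,"rz": 0,"claw": -1},{"x": 0,"y": 0,"z": 0,"rx": 0,"ry": 0,"rz": 0,"claw": -1},{"x": 0,"y": 0,"z": 0,"rx": 0,"ry": 0,"rz": 0,"claw": -1}]}}

```text
time_s: 3.0
position: [0.4822, -0.2567, 0.0566]
tcp_rot: [[0.96, -0.281, -0.0], [-0.281, -0.96, -0.0], [0.0, 0.0, -1.0]]
force: [-0.4, -2.0, 1.0]
finger_gap: 0.0275
```

Gripped: the gap is 27.5 mm on the 28 mm stem. Now I'll lift.

>>> {"name": "play_rows", "arguments": {"series": [{"x": 0,"y": 0,"z": -0.15,"rx": 0,"ry": 0,"rz": 0,"claw": -1},{"x": 0,"y": 0,"z": -0.4,"rx": 0,"ry": 0,"rz": 0,"claw": -1},{"x": 0,"y": 0,"z": -0.65,"rx": 0,"ry": 0,"rz": 0,"claw": -1},{"x": 0,"y": 0,"z": -0.95,"rx": 0,"ry": 0,"rz": 0,"claw": -1},{"x": 0,"y": 0,"z": -0.95,"rx": 0,"ry": 0,"rz": 0,"claw": -1}]}}

```text
time_s: 3.5
position: [0.4842, -0.2573, 0.2061]
tcp_rot: [[0.96, -0.281, 0.009], [-0.281, -0.96, -0.005], [0.01, 0.002, -1.0]]
force: [0.9, 0.6, -2.9]
finger_gap: 0.0277
```

>>> {"name": "play_rows", "arguments": {"series": [{"x": -0.04,"y": -0.2,"z": 0,"rx": 0,"ry": 0,"rz": 0,"claw": -1},{"x": -0.07,"y": -0.45,"z": 0,"rx": 0,"ry": 0,"rz": 0,"claw": -1},{"x": -0.07,"y": -0.7,"z": 0,"rx": 0,"ry": 0,"rz": 0,"claw": -1},{"x": -0.07,"y": -1,"z": 0,"rx": 0,"ry": 0,"rz": 0,"claw": -1},{"x": -0.07,"y": -1,"z": 0,"rx": 0,"ry": 0,"rz": 0,"claw": -1}]}}

```text
time_s: 4.0
position: [0.5147, -0.1043, 0.1967]
tcp_rot: [[0.961, -0.275, -0.003], [-0.275, -0.961, 0.004], [-0.004, -0.003, -1.0]]
force: [-0.1, -0.4, -3.2]
finger_gap: 0.0279
```

>>> {"name": "play_rows", "arguments": {"series": [{"x": -0.04,"y": -0.25,"z": 0,"rx": 0,"ry": 0,"rz": 0,"claw": -1},{"x": -0.07,"y": -0.5,"z": 0,"rx": 0,"ry": 0,"rz": 0,"claw": -1},{"x": -0.07,"y": -0.75,"z": 0,"rx": 0,"ry": 0,"rz": 0,"claw": -1},{"x": -0.07,"y": -1,"z": 0,"rx": 0,"ry": 0,"rz": 0,"claw": -1},{"x": -0.07,"y": -1,"z": 0,"rx": 0,"ry": 0,"rz": 0,"claw": -1}]}}

```text
time_s: 4.5
position: [0.5463, 0.0412, 0.1965]
tcp_rot: [[0.961, -0.277, -0.003], [-0.277, -0.961, 0.002], [-0.004, -0.001, -1.0]]
force: [0.6, -1.2, -4.0]
finger_gap: 0.0277
```

```bash
python3 wl.py b2 wrist,scene,top;python3 -c "
from h import *
from bench import status
delta(status.sense(),[.561,.085,.2],-105.9)"
```

```text
wrist [442.  23.] 1968 zt 0.0814 mid [ 0.6598 -0.13  ] ext [0.026 0.026] [ 56. 148.  77.]
wrist [459. 127.] 1652 zt 0.0813 mid [ 0.5717 -0.1331] ext [0.026 0.026] [150. 155. 159.]
wrist [358. 152.] 1232 zt 0.0813 mid [ 0.5734 -0.0384] ext [0.026 0.026] [226. 163. 198.]
wrist [140. 194.] 7032 zt 0.0865 mid [0.6014 0.2251] ext [0.027 0.028] [165. 127.  96.]
scene [259. 156.] 217 zt 0.0783 mid [ 0.4063 -0.2731] ext [0.025 0.025] [162. 144.  46.]
scene [185. 176.] 304 zt 0.0795 mid [ 0.6071 -0.2925] ext [0.03  0.032] [ 96. 100.  98.]
scene [237. 201.] 309 zt 0.0789 mid [ 0.574  -0.1293] ext [0.026 0.022] [105. 109. 107.]
scene [203. 215.] 336 zt 0.0791 mid [ 0.6625 -0.1276] ext [0.025 0.022] [ 38. 105.  50.]
scene [263. 220.] 341 zt 0.0795 mid [ 0.5762 -0.0344] ext [0.026 0.023] [164.  96. 114.]
scene [333. 286.] 2283 zt 0.0843 mid [0.6036 0.2277] ext [0.027 0.027] [118.  90.  65.]
top [257.  64.] 60 zt 0.0523 mid [0.7972 0.0341] ext [0.005 0.016] [73. 76. 77.]
top [348. 139.] 323 zt 0.0826 mid [ 0.6594 -0.1299] ext [0.025 0.022] [  8. 104.  32.]
top [442. 171.] 387 zt 0.0829 mid [ 0.6046 -0.2933] ext [0.028 0.03 ] [120. 124. 127.]
top [349. 189.] 288 zt 0.0819 mid [ 0.5705 -0.1321] ext [0.024 0.026] [118. 122. 125.]
top [205. 208.] 352 zt 0.0429 mid [0.5345 0.1277] ext [0.044 0.151] [92. 51. 20.]
top [431. 286.] 345 zt 0.082 mid [ 0.405  -0.2749] ext [0.023 0.024] [156. 143.   0.]
t 4.65 pos [0.5459 0.0368 0.1974] ang -106.32 tilt [-0.0028 -0.0006] F [ 0.2 -1.7 -3.5] gap 0.0277
tool shares [ 0.006 -0.336 -0.018] rz -0.0012
```

View pics/b2_wrist.png

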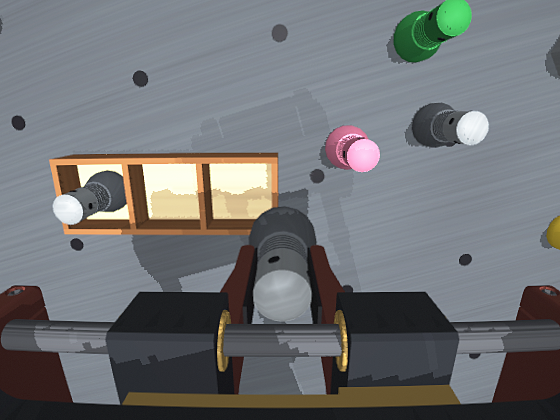

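View pics/b2_scene.png

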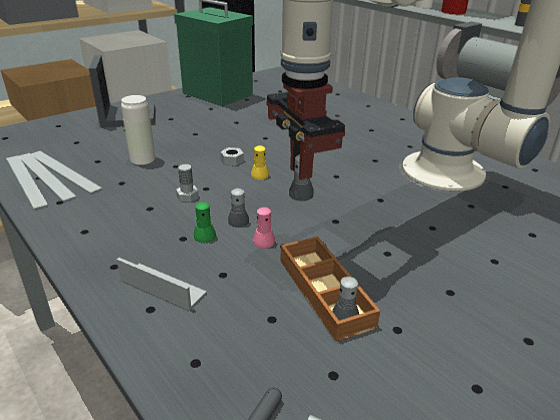

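The wrist view shows the jack held upright at (283,270), with the case rim spanning (50–278, 155–235). I'll measure the case and the held jack in this same camera.

```bash
cat > case.py <<'E'
from h import *
from bench import status,viewer
d=viewer.get_image("wrist");X=cloud(d);f=d["frame"].astype(int)
m=(X[...,2]>.034)&(X[...,2]<.047)&(f[...,0]-f[...,2]>40)&(f[...,0]-f[...,1]>25)&(X[...,1]>0)
k,l,st,c=cv2.connectedComponentsWithStats(m.astype(np.uint8));i=1+np.argmax(st[1:,4])
P=X[l==i];(c0,wh,a)=cv2.minAreaRect((P[:,:2]*1000).astype(np.float32));print("case",c0,wh,a,"z",np.median(P[:,2]))
b=np.radians(a if wh[0]>wh[1] else a+90);v=np.array([np.cos(b),np.sin(b)]);v*=np.sign(v[1])
for y in(-74,0,74):print(y,(np.array(c0)+y*v).round(1))
s=status.sense()
q=X[(abs(X[...,:2]-s["position"][:2])<.03).all(-1)&(X[...,2]>.15)&(X[...,2]<s["position"][2]+.05)&(abs(f[...,0]-f[...,2])<15)]
R=s["tcp_rot"];zt=s["position"][2]+.0234
T=q[abs(q[:,2]-zt)<.004]
if len(T)>50: print("held top",(np.percentile(T,1,axis=0)+np.percentile(T,99,axis=0))/2,np.ptp(T,axis=0),len(T))
print(s["position"],s["time_s"])
E
python3 case.py
```

```text
case (580.921630859375, 155.3822784423828) (228.23008728027344, 80.93938446044922) 73.82352447509766 z 0.040241826451931285
-74 [560.3  84.3]
0 [580.9 155.4]
74 [601.5 226.5]
held top [0.54680183 0.03528422 0.22104449] [0.03305861 0.04642602 0.00798622] 2386
[0.546039   0.03641436 0.19791975] 4.7
```

>>> {"name": "play_rows", "arguments": {"series": [{"x": 0,"y": -0.15,"z": 0,"rx": 0,"ry": 0,"rz": 0,"claw": -1},{"x": 0,"y": -0.335,"z": 0,"rx": 0,"ry": 0,"rz": 0,"claw": -1},{"x": 0,"y": -0.335,"z": 0.2,"rx": 0,"ry": 0,"rz": 0,"claw": -1},{"x": 0,"y": -0.335,"z": 0.45,"rx": 0,"ry": 0,"rz": 0,"claw": -1},{"x": 0,"y": -0.335,"z": 0.45,"rx": 0,"ry": 0,"rz": 0,"claw": -1}]}}

```text
time_s: 5.2
position: [0.5573, 0.084, 0.1248]
tcp_rot: [[0.959, -0.283, -0.012], [-0.283, -0.959, -0.001], [-0.011, 0.005, -1.0]]
force: [-1.1, 0.0, -6.3]
finger_gap: 0.0276
```

```bash
python3 -c "
from h import *
from bench import status
delta(status.sense(),[.5605,.0845,.0626],-106.1)"
```

```text
t 5.2 pos [0.5573 0.084  0.1248] ang -106.43 tilt [-0.0117 -0.0013] F [-1.1  0.  -6.3] gap 0.0276
tool shares [ 0.024 -0.011  0.414] rz -0.0009
```

>>> {"name": "play_rows", "arguments": {"series": [{"x": 0,"y": 0,"z": 0,"rx": 0,"ry": 0,"rz": 0,"claw": -1},{"x": 0.01,"y": 0,"z": 0.2,"rx": 0,"ry": 0,"rz": 0,"claw": -1},{"x": 0.01,"y": 0,"z": 0.38,"rx": 0,"ry": 0,"rz": 0,"claw": -1},{"x": 0.01,"y": 0,"z": 0.38,"rx": 0,"ry": 0,"rz": 0,"claw": -1},{"x": 0.01,"y": 0,"z": 0.38,"rx": 0,"ry": 0,"rz": 0,"claw": -1}]}}

```text
time_s: 5.7
position: [0.5629, 0.0847, 0.0769]
tcp_rot: [[0.959, -0.282, 0.002], [-0.282, -0.959, 0.0], [0.002, -0.001, -1.0]]
force: [0.9, -0.5, -3.6]
finger_gap: 0.0276
```

```bash
python3 -c "
from h import *
from bench import status
delta(status.sense(),[.5605,.0845,.0626],-106.1)"
```

```text
t 5.7 pos [0.5629 0.0847 0.0769] ang -106.38 tilt [0.0022 0.0002] F [ 0.9 -0.5 -3.6] gap 0.0276
tool shares [-0.015  0.006  0.096] rz -0.0008
```

>>> {"name": "play_rows", "arguments": {"series": [{"x": -0.005,"y": 0,"z": 0.03,"rx": 0,"ry": 0,"rz": 0,"claw": -1},{"x": -0.01,"y": 0,"z": 0.055,"rx": 0,"ry": 0,"rz": 0,"claw": -1},{"x": -0.01,"y": 0,"z": 0.07,"rx": 0,"ry": 0,"rz": 0,"claw": -1},{"x": -0.01,"y": 0,"z": 0.07,"rx": 0,"ry": 0,"rz": 0,"claw": -1}]}}

```text
time_s: 6.1
position: [0.5605, 0.0856, 0.0641]
tcp_rot: [[0.96, -0.281, -0.0], [-0.281, -0.96, -0.0], [-0.0, 0.0, -1.0]]
force: [-0.7, -0.5, -3.7]
finger_gap: 0.0276
```

Weight is still carried (−3.7 N). I'll go down in small steps until it touches.

>>> {"name": "play_rows", "arguments": {"series": [{"x": 0,"y": 0,"z": 0.007,"rx": 0,"ry": 0,"rz": 0,"claw": -1},{"x": 0,"y": 0,"z": 0.012,"rx": 0,"ry": 0,"rz": 0,"claw": -1},{"x": 0,"y": 0,"z": 0.012,"rx": 0,"ry": 0,"rz": 0,"claw": -1}]}}

```text
time_s: 6.4
position: [0.5608, 0.0856, 0.0627]
tcp_rot: [[0.96, -0.281, 0.0], [-0.281, -0.96, 0.0], [0.0, -0.0, -1.0]]
force: [-1.0, 0.6, -2.9]
finger_gap: 0.0274
```

>>> {"name": "play_rows", "arguments": {"series": [{"x": 0,"y": 0,"z": 0.005,"rx": 0,"ry": 0,"rz": 0,"claw": -1},{"x": 0,"y": 0,"z": 0.008,"rx": 0,"ry": 0,"rz": 0,"claw": -1},{"x": 0,"y": 0,"z": 0.008,"rx": 0,"ry": 0,"rz": 0,"claw": -1}]}}

```text
time_s: 6.7
position: [0.5609, 0.0855, 0.0626]
tcp_rot: [[0.96, -0.281, 0.001], [-0.281, -0.96, 0.0], [0.001, -0.0, -1.0]]
force: [-3.5, -1.8, 5.4]
finger_gap: 0.0275
```

Contact. I'll release and rise.

>>> {"name": "play_rows", "arguments": {"series": [{"x": 0,"y": 0,"z": 0,"rx": 0,"ry": 0,"rz": 0,"claw": 0.3},{"x": 0,"y": 0,"z": 0,"rx": 0,"ry": 0,"rz": 0,"claw": 0.3},{"x": 0,"y": 0,"z": 0,"rx": 0,"ry": 0,"rz": 0,"claw": 0.3},{"x": 0,"y": 0,"z": 0,"rx": 0,"ry": 0,"rz": 0,"claw": 0.3},{"x": 0,"y": 0,"z": 0,"rx": 0,"ry": 0,"rz": 0,"claw": 0.3}]}}

```text
time_s: 7.2
position: [0.5606, 0.0856, 0.061]
tcp_rot: [[0.96, -0.281, -0.0], [-0.281, -0.96, 0.0], [-0.0, 0.0, -1.0]]
force: [-0.1, -0.4, 0.5]
finger_gap: 0.0572
```

>>> {"name": "play_rows", "arguments": {"series": [{"x": 0,"y": 0,"z": -0.15,"rx": 0,"ry": 0,"rz": 0,"claw": 0.3},{"x": 0,"y": 0,"z": -0.4,"rx": 0,"ry": 0,"rz": 0,"claw": 0.3},{"x": 0,"y": 0,"z": -0.7,"rx": 0,"ry": 0,"rz": 0,"claw": 1},{"x": 0,"y": 0,"z": -0.85,"rx": 0,"ry": 0,"rz": 0,"claw": 1}]}}

```text
time_s: 7.6
position: [0.5616, 0.0857, 0.1932]
tcp_rot: [[0.96, -0.281, 0.005], [-0.281, -0.96, 0.001], [0.005, -0.002, -1.0]]
force: [-0.1, 0.4, 0.2]
finger_gap: 0.0698
```

```bash
python3 wl.py b3 wrist;python3 -c "
from h import *
from bench import status
delta(status.sense(),[.5718,-.1325,.18],-106)"
```

```text
wrist [495.  28.] 2194 zt 0.0812 mid [ 0.6601 -0.1299] ext [0.027 0.028] [ 49. 131.  68.]
wrist [509. 131.] 1858 zt 0.0811 mid [ 0.5716 -0.1324] ext [0.027 0.027] [133. 138. 141.]
wrist [409. 157.] 1406 zt 0.0812 mid [ 0.5736 -0.038 ] ext [0.026 0.025] [208. 147. 180.]
wrist [206. 202.] 8718 zt 0.0869 mid [0.5806 0.1552] ext [0.069 0.166] [155. 123.  98.]
t 7.65 pos [0.5626 0.0858 0.1965] ang -106.33 tilt [0.01   0.0009] F [-0.4 -0.   2.2] gap 0.0739
tool shares [0.467 1.379 0.109] rz -0.0009
```

View pics/b3_wrist.png

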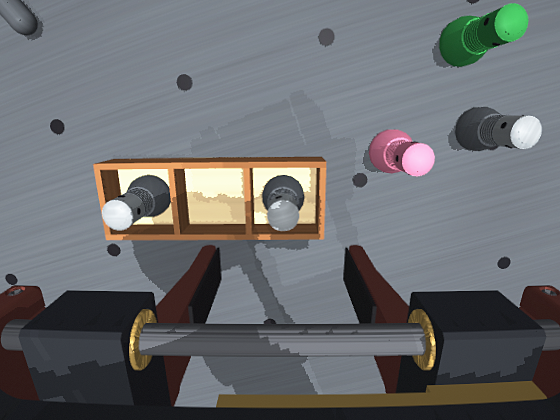

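The first jack stands upright in the end pocket (283,200). Now the second spare.

>>> {"name": "play_rows", "arguments": {"series": [{"x": 0.1,"y": 0.3,"z": 0,"rx": 0,"ry": 0,"rz": 0,"claw": 0.6},{"x": 0.2,"y": 0.6,"z": 0,"rx": 0,"ry": 0,"rz": 0,"claw": 0.6},{"x": 0.3,"y": 0.9,"z": 0,"rx": 0,"ry": 0,"rz": 0,"claw": 0.6},{"x": 0.33,"y": 1,"z": 0,"rx": 0,"ry": 0,"rz": 0,"claw": 0.6}]}}

```text
time_s: 8.05
position: [0.5655, -0.0761, 0.1876]
tcp_rot: [[0.959, -0.285, -0.001], [-0.285, -0.959, -0.001], [-0.001, 0.001, -1.0]]
force: [0.5, 0.4, 0.4]
finger_gap: 0.0705
```

>>> {"name": "play_rows", "arguments": {"series": [{"x": 0.07,"y": 0.2,"z": 0.05,"rx": 0,"ry": 0,"rz": 0,"claw": 0.6},{"x": 0.137,"y": 0.38,"z": 0.1,"rx": 0,"ry": 0,"rz": 0,"claw": 0.6},{"x": 0.137,"y": 0.38,"z": 0.1,"rx": 0,"ry": 0,"rz": 0,"claw": 0.6},{"x": 0.137,"y": 0.38,"z": 0.1,"rx": 0,"ry": 0,"rz": 0,"claw": 0.6}]}}

```text
time_s: 8.45
position: [0.5694, -0.1324, 0.1728]
tcp_rot: [[0.959, -0.282, -0.001], [-0.282, -0.959, 0.001], [-0.002, -0.001, -1.0]]
force: [0.4, 0.6, 1.0]
finger_gap: 0.0704
```

```bash
python3 wl.py b4 wrist;python3 -c "
from h import *
from bench import status
delta(status.sense(),[.5718,-.1325,.0566],-106)"
```

```text
wrist [13.  7.] 382 zt 0.0508 mid [0.7967 0.0341] ext [0.007 0.013] [91. 95. 97.]
wrist [248. 108.] 1264 zt 0.0814 mid [ 0.6599 -0.1311] ext [0.027 0.026] [ 81. 208. 110.]
wrist [462. 117.] 2203 zt 0.0815 mid [ 0.6055 -0.2946] ext [0.03  0.031] [161. 165. 168.]
wrist [282. 209.] 1318 zt 0.0813 mid [ 0.5714 -0.1332] ext [0.027 0.028] [138. 143. 148.]
wrist [182. 234.] 1485 zt 0.0812 mid [ 0.5739 -0.039 ] ext [0.027 0.026] [190. 112. 140.]
wrist [ 73. 261.] 3794 zt 0.0866 mid [0.5637 0.0829] ext [0.021 0.024] [143. 117.  96.]
t 8.5 pos [ 0.5696 -0.1318  0.1734] ang -106.32 tilt [-0.0004  0.0009] F [0.5 0.8 0.1] gap 0.07
tool shares [0.016 0.001 0.778] rz -0.0009
```

View pics/b4_wrist.png

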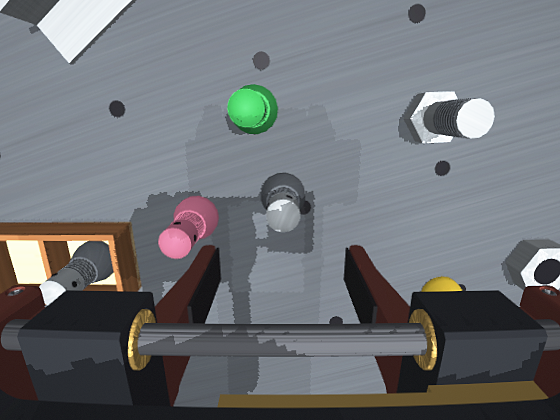

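Spare 2 at (283,210) is centred between the jaws, with pink (185,230) and green (250,108) clear. I'll descend.

>>> {"name": "play_rows", "arguments": {"series": [{"x": 0.015,"y": 0.005,"z": 0.25,"rx": 0,"ry": 0,"rz": 0,"claw": 0.6},{"x": 0.015,"y": 0.005,"z": 0.55,"rx": 0,"ry": 0,"rz": 0,"claw": 0.6},{"x": 0.015,"y": 0.005,"z": 0.78,"rx": 0,"ry": 0,"rz": 0,"claw": 0.6},{"x": 0.015,"y": 0.005,"z": 0.78,"rx": 0,"ry": 0,"rz": 0,"claw": 0.6},{"x": 0.015,"y": 0.005,"z": 0.78,"rx": 0,"ry": 0,"rz": 0,"claw": 0.3}]}}

```text
time_s: 9.0
position: [0.5718, -0.133, 0.0574]
tcp_rot: [[0.96, -0.28, -0.0], [-0.28, -0.96, 0.0], [-0.0, -0.0, -1.0]]
force: [0.6, -0.2, 0.6]
finger_gap: 0.0649
```

>>> {"name": "play_rows", "arguments": {"series": [{"x": 0,"y": 0,"z": 0,"rx": 0,"ry": 0,"rz": 0,"claw": -1},{"x": 0,"y": 0,"z": 0,"rx": 0,"ry": 0,"rz": 0,"claw": -1},{"x": 0,"y": 0,"z": 0,"rx": 0,"ry": 0,"rz": 0,"claw": -1},{"x": 0,"y": 0,"z": 0,"rx": 0,"ry": 0,"rz": 0,"claw": -1},{"x": 0,"y": 0,"z": 0,"rx": 0,"ry": 0,"rz": 0,"claw": -1}]}}

```text
time_s: 9.5
position: [0.5719, -0.1342, 0.0573]
tcp_rot: [[0.96, -0.281, 0.001], [-0.281, -0.96, -0.0], [0.001, -0.0, -1.0]]
force: [0.6, 0.3, 2.8]
finger_gap: 0.0276
```

>>> {"name": "play_rows", "arguments": {"series": [{"x": 0,"y": 0,"z": 0,"rx": 0,"ry": 0,"rz": 0,"claw": -1},{"x": 0,"y": 0,"z": 0,"rx": 0,"ry": 0,"rz": 0,"claw": -1},{"x": 0,"y": 0,"z": 0,"rx": 0,"ry": 0,"rz": 0,"claw": -1},{"x": 0,"y": 0,"z": 0,"rx": 0,"ry": 0,"rz": 0,"claw": -1}]}}

```text
time_s: 9.9
position: [0.5719, -0.1342, 0.0573]
tcp_rot: [[0.96, -0.281, 0.001], [-0.281, -0.96, -0.0], [0.001, -0.0, -1.0]]
force: [0.2, 0.6, 5.2]
finger_gap: 0.0273
```

>>> {"name": "play_rows", "arguments": {"series": [{"x": 0,"y": 0,"z": -0.15,"rx": 0,"ry": 0,"rz": 0,"claw": -1},{"x": 0,"y": 0,"z": -0.4,"rx": 0,"ry": 0,"rz": 0,"claw": -1},{"x": 0,"y": 0,"z": -0.65,"rx": 0,"ry": 0,"rz": 0,"claw": -1},{"x": 0,"y": 0,"z": -0.95,"rx": 0,"ry": 0,"rz": 0,"claw": -1},{"x": 0,"y": 0,"z": -0.95,"rx": 0,"ry": 0,"rz": 0,"claw": -1}]}}

```text
time_s: 10.4
position: [0.5734, -0.1349, 0.2058]
tcp_rot: [[0.96, -0.281, 0.009], [-0.281, -0.96, -0.003], [0.01, 0.0, -1.0]]
force: [0.3, -0.4, -2.0]
finger_gap: 0.0275
```

>>> {"name": "play_rows", "arguments": {"series": [{"x": -0.05,"y": -0.2,"z": 0,"rx": 0,"ry": 0,"rz": 0,"claw": -1},{"x": -0.11,"y": -0.45,"z": 0,"rx": 0,"ry": 0,"rz": 0,"claw": -1},{"x": -0.18,"y": -0.7,"z": 0,"rx": 0,"ry": 0,"rz": 0,"claw": -1},{"x": -0.24,"y": -0.93,"z": 0,"rx": 0,"ry": 0,"rz": 0,"claw": -1},{"x": -0.24,"y": -0.93,"z": 0,"rx": 0,"ry": 0,"rz": 0,"claw": -1}]}}

```text
time_s: 10.9
position: [0.5753, 0.014, 0.1961]
tcp_rot: [[0.961, -0.277, -0.004], [-0.277, -0.961, 0.002], [-0.005, -0.001, -1.0]]
force: [0.7, -1.1, -3.6]
finger_gap: 0.0276
```

>>> {"name": "play_rows", "arguments": {"series": [{"x": -0.05,"y": -0.2,"z": 0,"rx": 0,"ry": 0,"rz": 0,"claw": -1},{"x": -0.11,"y": -0.45,"z": 0,"rx": 0,"ry": 0,"rz": 0,"claw": -1},{"x": -0.18,"y": -0.7,"z": 0,"rx": 0,"ry": 0,"rz": 0,"claw": -1},{"x": -0.24,"y": -0.93,"z": 0,"rx": 0,"ry": 0,"rz": 0,"claw": -1},{"x": -0.24,"y": -0.93,"z": 0,"rx": 0,"ry": 0,"rz": 0,"claw": -1}]}}

```text
time_s: 11.4
position: [0.58, 0.1572, 0.1961]
tcp_rot: [[0.961, -0.277, -0.004], [-0.277, -0.961, 0.001], [-0.004, 0.0, -1.0]]
force: [-0.7, 0.1, -3.6]
finger_gap: 0.0274
```

```bash
python3 wl.py b5 wrist;python3 -c "
from h import *
from bench import status
delta(status.sense(),[.5812,.1555,.0633],-106.1)"
```

```text
wrist [549.  37.] 703 zt 0.0556 mid [ 0.6615 -0.1181] ext [0.019 0.006] [32. 87. 45.]
wrist [485. 154.] 1681 zt 0.0812 mid [ 0.5738 -0.0375] ext [0.027 0.027] [190. 133. 161.]
wrist [301. 195.] 6646 zt 0.0866 mid [0.5599 0.0857] ext [0.027 0.027] [176. 134. 100.]
wrist [207. 202.] 1478 zt 0.0874 mid [0.6012 0.2254] ext [0.026 0.027] [121. 126. 130.]
t 11.45 pos [0.5802 0.155  0.1963] ang -106.17 tilt [-0.0039 -0.0011] F [-0.3 -1.2 -2.7] gap 0.0275
tool shares [ 0.009 -0.007  0.887] rz -0.0002
```

View pics/b5_wrist.png

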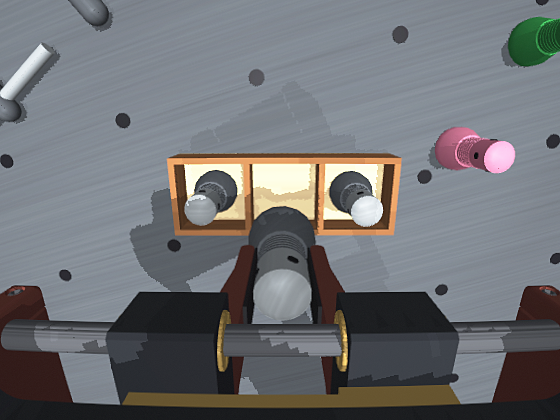

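The held jack is above the middle pocket, between the stored jack (210,200) and the first placed one (355,195). I'll go down.

>>> {"name": "play_rows", "arguments": {"series": [{"x": 0.005,"y": 0,"z": 0.2,"rx": 0,"ry": 0,"rz": 0,"claw": -1},{"x": 0.005,"y": 0,"z": 0.45,"rx": 0,"ry": 0,"rz": 0,"claw": -1},{"x": 0.005,"y": 0,"z": 0.45,"rx": 0,"ry": 0,"rz": 0,"claw": -1},{"x": 0.005,"y": 0,"z": 0.65,"rx": 0,"ry": 0,"rz": 0,"claw": -1},{"x": 0.005,"y": 0,"z": 0.65,"rx": 0,"ry": 0,"rz": 0,"claw": -1}]}}

```text
time_s: 11.95
position: [0.5799, 0.1521, 0.0981]
tcp_rot: [[0.959, -0.282, -0.007], [-0.282, -0.959, -0.002], [-0.006, 0.004, -1.0]]
force: [-0.3, 0.3, -3.6]
finger_gap: 0.0273
```

>>> {"name": "play_rows", "arguments": {"series": [{"x": 0,"y": 0,"z": 0.1,"rx": 0,"ry": 0,"rz": 0,"claw": -1},{"x": 0,"y": 0,"z": 0.16,"rx": 0,"ry": 0,"rz": 0,"claw": -1},{"x": 0,"y": 0,"z": 0.16,"rx": 0,"ry": 0,"rz": 0,"claw": -1},{"x": 0,"y": 0,"z": 0.16,"rx": 0,"ry": 0,"rz": 0,"claw": -1}]}}

```text
time_s: 12.35
position: [0.5818, 0.1536, 0.0781]
tcp_rot: [[0.96, -0.281, 0.0], [-0.281, -0.96, 0.0], [0.0, -0.0, -1.0]]
force: [-0.3, -0.4, -2.0]
finger_gap: 0.0277
```

```bash
python3 -c "
from h import *
from bench import status
delta(status.sense(),[.5812,.1555,.0633],-106.1)"
```

```text
t 12.35 pos [0.5818 0.1536 0.0781] ang -106.34 tilt [0.0004 0.    ] F [-0.3 -0.4 -2. ] gap 0.0277
tool shares [-0.007 -0.011  0.099] rz -0.0007
```

>>> {"name": "play_rows", "arguments": {"series": [{"x": -0.005,"y": -0.01,"z": 0.04,"rx": 0,"ry": 0,"rz": 0,"claw": -1},{"x": -0.005,"y": -0.01,"z": 0.07,"rx": 0,"ry": 0,"rz": 0,"claw": -1},{"x": -0.005,"y": -0.01,"z": 0.088,"rx": 0,"ry": 0,"rz": 0,"claw": -1},{"x": -0.005,"y": -0.01,"z": 0.088,"rx": 0,"ry": 0,"rz": 0,"claw": -1}]}}

```text
time_s: 12.75
position: [0.581, 0.1553, 0.0637]
tcp_rot: [[0.96, -0.281, -0.001], [-0.281, -0.96, -0.0], [-0.001, 0.001, -1.0]]
force: [-0.8, 0.0, -2.6]
finger_gap: 0.0273
```

>>> {"name": "play_rows", "arguments": {"series": [{"x": 0,"y": 0,"z": 0.006,"rx": 0,"ry": 0,"rz": 0,"claw": -1},{"x": 0,"y": 0,"z": 0.01,"rx": 0,"ry": 0,"rz": 0,"claw": -1},{"x": 0,"y": 0,"z": 0.01,"rx": 0,"ry": 0,"rz": 0,"claw": -1}]}}

```text
time_s: 13.05
position: [0.5815, 0.1553, 0.0633]
tcp_rot: [[0.96, -0.281, 0.001], [-0.281, -0.96, 0.0], [0.0, -0.0, -1.0]]
force: [-0.6, 0.2, -1.9]
finger_gap: 0.0276
```

>>> {"name": "play_rows", "arguments": {"series": [{"x": 0,"y": 0,"z": 0.005,"rx": 0,"ry": 0,"rz": 0,"claw": -1},{"x": 0,"y": 0,"z": 0.008,"rx": 0,"ry": 0,"rz": 0,"claw": -1},{"x": 0,"y": 0,"z": 0.008,"rx": 0,"ry": 0,"rz": 0,"claw": -1}]}}

```text
time_s: 13.35
position: [0.5817, 0.1554, 0.0632]
tcp_rot: [[0.96, -0.281, 0.001], [-0.281, -0.96, 0.0], [0.001, -0.001, -1.0]]
force: [-2.2, -0.9, 6.2]
finger_gap: 0.0273
```

Contact. I'll open to about 48 mm only, because of the neighbouring jacks, then rise straight up.

>>> {"name": "play_rows", "arguments": {"series": [{"x": 0,"y": 0,"z": 0,"rx": 0,"ry": 0,"rz": 0,"claw": 0.1},{"x": 0,"y": 0,"z": 0,"rx": 0,"ry": 0,"rz": 0,"claw": 0.1},{"x": 0,"y": 0,"z": 0,"rx": 0,"ry": 0,"rz": 0,"claw": 0.1},{"x": 0,"y": 0,"z": 0,"rx": 0,"ry": 0,"rz": 0,"claw": 0.1},{"x": 0,"y": 0,"z": 0,"rx": 0,"ry": 0,"rz": 0,"claw": 0.1}]}}

```text
time_s: 13.85
position: [0.5813, 0.1553, 0.0615]
tcp_rot: [[0.96, -0.281, -0.0], [-0.281, -0.96, -0.0], [-0.0, 0.0, -1.0]]
force: [-0.3, 0.5, -0.1]
finger_gap: 0.0482
```

>>> {"name": "play_rows", "arguments": {"series": [{"x": 0,"y": 0,"z": -0.15,"rx": 0,"ry": 0,"rz": 0,"claw": 0.1},{"x": 0,"y": 0,"z": -0.4,"rx": 0,"ry": 0,"rz": 0,"claw": 0.1},{"x": 0,"y": 0,"z": -0.7,"rx": 0,"ry": 0,"rz": 0,"claw": 0.1},{"x": 0,"y": 0,"z": -0.9,"rx": 0,"ry": 0,"rz": 0,"claw": 0.1},{"x": 0,"y": 0,"z": -0.9,"rx": 0,"ry": 0,"rz": 0,"claw": 0.1}]}}

```text
time_s: 14.35
position: [0.5833, 0.1557, 0.2034]
tcp_rot: [[0.96, -0.281, 0.01], [-0.281, -0.96, 0.002], [0.009, -0.005, -1.0]]
force: [0.1, -0.3, 1.0]
finger_gap: 0.0485
```

```bash
python3 wl.py b6 wrist,scene; python3 case.py
```

```text
wrist [545.  43.] 923 zt 0.0647 mid [ 0.6609 -0.118 ] ext [0.02  0.006] [31. 83. 43.]
wrist [479. 158.] 1609 zt 0.0812 mid [ 0.5735 -0.0375] ext [0.026 0.025] [193. 135. 163.]
wrist [299. 201.] 6842 zt 0.0866 mid [0.56  0.086] ext [0.027 0.027] [175. 132.  97.]
wrist [209. 205.] 1378 zt 0.0873 mid [0.6011 0.2257] ext [0.026 0.027] [120. 125. 129.]
wrist [283. 205.] 1253 zt 0.0874 mid [0.5811 0.1564] ext [0.026 0.026] [126. 132. 136.]
scene [259. 156.] 217 zt 0.079 mid [ 0.4072 -0.2714] ext [0.021 0.025] [166. 147.  47.]
scene [185. 176.] 301 zt 0.0795 mid [ 0.6071 -0.292 ] ext [0.029 0.029] [ 98. 103. 101.]
scene [203. 215.] 336 zt 0.0791 mid [ 0.6615 -0.1262] ext [0.026 0.023] [ 39. 108.  52.]
scene [264. 220.] 338 zt 0.0791 mid [ 0.577  -0.0351] ext [0.025 0.024] [168. 100. 120.]
scene [329. 279.] 3046 zt 0.0848 mid [0.583  0.1587] ext [0.067 0.165] [107.  90.  73.]
case (580.5097045898438, 154.7462921142578) (229.24595642089844, 81.07260131835938) 74.05712127685547 z 0.04028863419679769
-74 [560.2  83.6]
0 [580.5 154.7]
74 [600.8 225.9]
held top [0.58484194 0.1561403  0.21898133] [0.03733022 0.05711787 0.00797422] 299
[0.58112521 0.15524883 0.19563506] 14.5
```

View pics/b6_wrist.png

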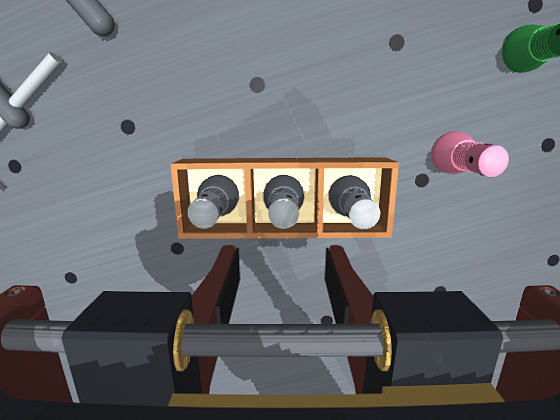

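View pics/b6_scene.png

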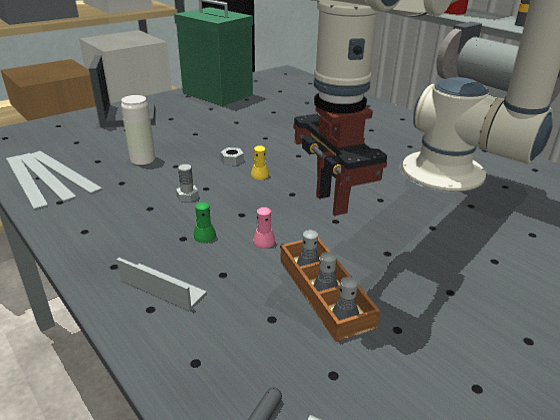

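All three pockets hold upright jacks, in the wrist view at (210,200), (283,205) and (360,205). Their tops are at about 87 mm, and the new ones are within about 2.5 mm of the pocket centres. The gripper is clear, so I'll hand the job in.

```bash
python3 -c "
from bench import ticket
print(ticket.finish_job())"
```

```text
the job is handed in; nothing more can be done
None
```

Both loose grey jacks now stand upright on the floors of the two empty pockets, and I handed the job in at about 14.5 s of the 54 s allowed. The nearer spare went into the pocket at y = −74 mm and the other into the middle pocket.

- **Final wrist and scene pictures:** all three jacks are upright with their tops about 87 mm above the bench, as expected on the pocket floors. The two I placed are within about 2.5 mm of their pocket centres.
- **Left alone:** the stored jack and the pink jack measured in the same place as before, within about 1 mm. The bolt and the green and yellow jacks also measured where they were at the start.
- **Forces:** each touchdown read about 5–6 N vertically. The gripper was open and about 110 mm above the jacks' tops at hand-in.
- **Disagreements:** the three cameras differed by about 2–4 mm, which is roughly their calibration error. The last script also printed a "held top" value, but the gripper was empty; it had picked up the gripper's own parts.

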